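Set up the table sign and lock its brace leg

TASK

Take the chalkboard out of its rack and slide it edgewise down into the middle of the sign stand's slot until it sits on the bottom, then let go of it. Then press the stand's springy brace leg in until its foot plate is even with the marker block beside it and, holding it there, slide the cam lever towards the foot plate until it is fully closed. Finish while still holding the leg at the mark with the lever closed; do not let go, do not shift the marker block, and do not disturb the salt shaker, tumbler and larger sauce bottle standing around.

Things in the scene. Friction and masses are not known exactly. Their poses are not given: they have to be found in the camera images.
- board: small chalkboard sign, dark panel in a light wood frame: 10 mm thick (its x; the panel inside the frame 6 mm), 110 mm wide (its y), 110 mm tall (its z), about 0.12 kg. Origin: centre of its underside. It starts upright in the rack, and the top rail (12 mm high, 10 mm thick) is good to grip across the thickness.
- rack: fixed wooden block that the board starts in: 60 mm (x) by 100 mm (y) by 30 mm high, with an open-ended slot 14 mm wide (splayed to 22 at the top 6 mm) along its y at x = 0, slot floor 8 mm above the worktop. Origin: centre of its underside.
- stand: fixed sign stand. Origin: centre of the underside of its wooden block, 80 (x) by 120 (y) by 40 mm high, z up. The board's slot lies along y at x = 0: 13 mm wide, splayed to 21 at the top 6 mm, open-ended. A square sleeve (top z 32 mm) runs along +x to x = 118 mm; the leg slides in it, the lever's collar (top z 36 mm) on it. At y = -45 mm a low gauge bar carries the marker block.
- stand_slot (a point): middle of the slot's floor in the stand, 12 mm above the worktop; the slot is 28 mm deep. Axes as the stand's: the slot runs along y. The seated board's underside centre comes here, with the board's width along y (either way round) and the board within 20 mm of the slot's middle.
- foot_mid (a point): on the brace leg: centre of the thickness of its upright foot plate, z 64 mm, axes as the stand's. Plate 8 mm thick (x), 40 wide (y), z 4 to 83 mm, at the +x end of the leg; at stand x = 145 mm when joint leg = 0.
- lever_tab (a point): on the cam lever: centre of its upright thumb tab, z 64 mm, axes as the stand's. Tab 8 mm thick (x), 36 wide (y), z 34 to 83 mm, between block and foot plate; at stand x = 100 mm when joint lever = 0. Push its block-side face along the stand's +x to close it. From that face to the foot plate's outer face is 53 mm with leg and lever at 0: one hand spans both.
- marker_mid (a point): top centre of the marker block, a steel block 8 mm thick (stand's x), 22 wide, top at z 26 mm, at stand y = -45 mm on the gauge bar, axes as the stand's. It shows how far in the leg must be: foot plate and marker block even with each other in the stand's x. Stiff (15 N), not to be moved.
- leg (a joint): how far the brace leg is pressed in along the stand's -x from fully out, 0 to 0.022 m. A spring pushes it back out with 3 N (out) to 5 N (in); it is even with the marker when joint leg equals joint marker.
- lever (a joint): how far the cam lever is slid along the stand's +x, 0 (open) to 0.015 m (closed, at its stop). It moves with 4 N and stays where it is left.
- marker (a joint): place of the marker block on the gauge bar, in m along the stand's -x from the plane of the fully-out foot plate; between 0.006 and 0.016.
- salt_shaker: bystander: salt shaker, 44 mm across, 90 mm high. Origin: centre of its underside.
- tumbler: bystander: blue tinted stemless tumbler, 84 mm across, 85 mm high. Origin: centre of its underside.
- brown_sauce: bystander: the larger of the two sauce bottles, 58 mm across, 207 mm high. Origin: centre of its underside.
There are look-alikes about, which are no part of the job. What is shaped like the board but turquoise is not meant.

How it is judged:
By the outcome, as a careful person would: the job done as asked, in the order asked, and still so for the second after the job is handed in, while the arm keeps its last pose, push and grip.
It also fails if it takes over 64 s, if anything falls off the work surface, if the arm or the gripper's body presses on something with over 40 N, if the wrist force passes 120 N, or if a joint passes its speed limit or range.

ROBOT

A 7-joint arm with a two-finger parallel gripper is mounted at the origin on the work surface; the furniture and walls round the work are solid. World frame = base frame: x ahead of the robot, y to its left, z up, the work surface at z = 0. Lengths are in m, angles in rad, forces in N, time in s.
With the tool pointing down it reaches from about 0.35 to 0.9 m from the base axis. Payload 8.1 kg.
Tool frame: the origin (TCP) lies midway between the tips of the shut fingers; the grasp point (between the pads) lies 19 mm behind it; z points along the fingers, y is the line along which they close (so a half turn about z gives the same grasp; the last joint's range is limited). The gripper opens to 92 mm and grips with 3 to 60 N. Pads are 19 mm wide; open, the fingers measure 130 mm over their backs; the gripper's body (75 mm by 190 mm) begins 47 mm behind the grasp point.
Start: joints at [1.166, 0.434, 0.025, 1.573, -0.012, 1.134, -0.075], TCP at [0.186, -0.597, 0.227] pointing down, gripper open.
Joint ranges: [-2.62, 2.62], [-0.44, 2.09], [-1.27, 1.32], [0.08, 2.57], [-1.32, 4.46], [0.12, 2], [-2.74, 2.74]. Speed limits (rad/s): [2.22, 2.22, 3.01, 3.01, 3.14, 3.14, 3.14].

INTERFACE

Orientations are given as a rotation vector (axis times angle).
In Python, from cell import arm gives the robot as it stands.
- The arm moves only by the tool carry_out, never from a script. Its arguments are lists of equal length, an entry for each row: "claw": the finger opening in cm, from 0 to 9.18; "delta_pos": the shift along the tool's x, y, z in cm, a list of three; "angular": the turn, a rotation vector about the tool's x, y, z in rad, a list of three. In form: {"claw": [claw, ...], "delta_pos": [[dx, dy, dz], ...], "angular": [[ax, ay, az], ...]}. A call has 1 to 20 rows; each row shifts and turns the commanded pose from where the row before left it, along the tool's axes as they then stand; what a row does not reach is not made up. A row lasts 1/10 s, in which the tool goes at most 50 mm and 8.59 degrees, less where a joint would pass 70% of its speed; a pose out of reach is approached as far as the arm can. A call with a gripper value outside its range is refused whole. The fingers move at their own pace and stop on an object; "force" is the grip in N (left out, the last holds). Time passes only in rows, so rows that do not move let the fingers close. It gives the time, the measured TCP pose, the force, the opening and the grip force at its end, in the units of the state.
- arm.observe(): the state, without advancing time (a new reading comes with each control period).
- arm.get_image(name): name is "scene" or "side" or "wrist"; returns a dict with "frame" (384x512x3 uint8, red, green, blue), "mtx" (3x3 intrinsics, pixels), "T" (4x4, takes a point from camera to world coordinates). Camera axes: x right, y down, z forward; pixel columns grow to the right and rows downward; lengths in m; the calibration is good to about 2 mm. The wrist camera is an equidistant fisheye: a pixel r from the principal point sees the ray r / f radians off the axis. A picture is of the moment at which its call begins. There is no depth.
- arm.sign_off(): hands the job in; it is judged then, once.
Trained networks look in a picture, given as the dict that the camera call returned (one of the last four; its "shot" number tells which), for a name from the list of things; names that differ only in an ending like _2 or _b are one class to them, and where a whole thing is asked for, a point or a joint stands for the part that bears it (a point fixed in the world has none). Each returns a list of dicts, best first, with "conf" (0 to 1); they miss things now and then, are a little off and sometimes report something else, mostly with a low value. They report only what shows in the picture. A call takes as long as a camera call. They do not tell look-alikes from the thing itself.
- arm.look_for(label, picture): "centre" ([column, row] as shares, 0 to 1, of the picture: columns of its width, rows of its height, amid what is visible of it).
- arm.trace(label, picture): "region" (384x512 bool, what is visible of it) and "centre" ([column, row] as shares, 0 to 1, of the picture: columns of its width, rows of its height, amid what is visible of it).
- arm.place_of(label, picture): "centre" ([column, row] as shares, 0 to 1, of the picture: columns of its width, rows of its height: a listed point, or the origin of a listed thing).
The state is a dict: "clock": time; "joints": joint angles; "dq": joint speeds; "joint_efforts": joint torques, N m; "position": TCP position; "ee_rot": TCP orientation; "force": force on the tool from outside, world axes, zero at the start; "ft_torque": the same for the moment, N m; "width": opening from 0.0 (shut) to 1.0 (fully open); "gripper_force": force on a finger pad.
Only numpy, scipy, OpenCV 4.12 (cv2) and the standard library are available. Lean on these libraries where they do the work, as an engineer would, in place of code of your own. Each camera call takes 0.05 s, during which the arm holds its last target. There are 200 camera calls.

## Working session

There is one attempt and no reset: what is moved stays moved. The work goes in short steps, Python scripts to look and compute and a tool call to move; the robot and the scene stay as the last step left them, time stands still between calls to the robot, and variables do not carry over. Pictures are saved under pics/ and viewed, at most 10 in all, crops included, and the job is handed in when it is done.

Besides the shell and the picture viewer there is one more tool, called after "Call:" as name(argument=value, ...) on one line, values as JSON. carry_out: Moves the arm, as the interface text tells. Its arguments: {"type":"object","properties":{"claw":{"type":"array","items":{"type":"number"}},"delta_pos":{"type":"array","items":{"type":"array","items":{"type":"number"}}},"angular":{"type":"array","items":{"type":"array","items":{"type":"number"}}},"force":{"type":"number"}},"required":["claw","delta_pos","angular"]}

```bash
mkdir -p pics; ls; cat > h.py <<'E'
import numpy as np, cv2
from cell import arm
def ray(im,c):
    K=im["mtx"];T=im["T"];u=c[0]*512;v=c[1]*384
    d=np.array([(u-K[0,2])/K[0,0],(v-K[1,2])/K[1,1],1.])
    return T[:3,3],T[:3,:3]@d
def at_z(im,c,z):
    o,d=ray(im,c);return o+d*(z-o[2])/d[2]
def tri(rs):
    A=np.zeros((3,3));b=np.zeros(3)
    for o,d in rs:
        d=d/np.linalg.norm(d);P=np.eye(3)-np.outer(d,d);A+=P;b+=P@o
    p=np.linalg.solve(A,b)
    res=[np.linalg.norm((np.eye(3)-np.outer(d,d)/(d@d))@(p-o)) for o,d in rs]
    return p,res
def proj(im,p):
    T=np.linalg.inv(im["T"]);q=im["mtx"]@(T[:3,:3]@np.asarray(p)+T[:3,3]);return q[:2]/q[2]
E
python3 - <<'E'
from h import *
np.set_printoptions(precision=4,suppress=True)
ims={n:arm.get_image(n) for n in("scene","side")}
w=np.hstack([cv2.resize(ims[n]["frame"],(400,300)) for n in ims])
for n in ims: cv2.imwrite(f"pics/{n}0.png",cv2.resize(ims[n]["frame"],(800,600))[:,:,::-1])
for n in ims: print(n,ims[n]["T"],ims[n]["mtx"][0])
for l in("board","rack","stand","stand_slot","foot_mid","lever_tab","marker_mid","salt_shaker","tumbler","brown_sauce"):
    r={n:arm.place_of(l,ims[n]) for n in ims}
    for n in r: print(l,n,[(np.round(k["centre"]*np.array([512,384]),1),round(k["conf"],2)) for k in r[n][:3]])
    if r["scene"] and r["side"]: print("   tri",tri([ray(ims[n],r[n][0]["centre"]) for n in ims]))
print(arm.observe())
E
```

```text
pics
scene [[-0.6342 -0.5447  0.5487 -0.1794]
 [-0.7729  0.4292 -0.4673  0.4955]
 [ 0.0191 -0.7205 -0.6932  0.798 ]
 [ 0.      0.      0.      1.    ]] [405.2036   0.     261.0333]
side [[-0.9015 -0.2644  0.3425  0.0294]
 [-0.4326  0.5315 -0.7283  0.8207]
 [ 0.0105 -0.8047 -0.5935  0.7692]
 [ 0.      0.      0.      1.    ]] [369.692    0.     255.4472]
board scene [(array([145.9, 258.6]), 0.76), (array([298.2, 174.4]), 0.51)]
board side [(array([193. , 291.2]), 0.65), (array([268.2, 190.4]), 0.59), (array([274.5, 172.2]), 0.46)]
   tri (array([0.4377, 0.3238, 0.0126]), [np.float64(0.0012660032437143008), np.float64(0.0012660032437144368)])
rack scene [(array([148.7, 264.4]), 0.77), (array([214.7, 259.3]), 0.57)]
rack side [(array([193.4, 294.4]), 0.8)]
   tri (array([ 0.4397,  0.3201, -0.01  ]), [np.float64(0.0020999904844242506), np.float64(0.0020999904844242897)])
stand scene [(array([218.1, 214.3]), 0.82)]
stand side [(array([230.6, 236.8]), 0.91)]
   tri (array([0.4435, 0.1105, 0.0225]), [np.float64(0.00023130101641914637), np.float64(0.00023130101641913366)])
stand_slot scene [
[... 977 characters left out ...]
([324. , 154.3]), 0.86)]
brown_sauce side [(array([274.6, 173.1]), 0.96)]
   tri (array([ 0.4931, -0.3446, -0.0283]), [np.float64(0.0024375103138708967), np.float64(0.0024375103138709634)])
{'clock': 1.1, 'joints': array([ 1.1664,  0.4345,  0.025 ,  1.5732, -0.0116,  1.134 , -0.0751]), 'dq': array([-0.0003,  0.0014,  0.0008, -0.0005, -0.0008,  0.0017,  0.0006]), 'joint_efforts': array([ -0.001 , -66.7672,   0.9836, -31.4808,  -0.0606,   0.033 ,
        -0.    ]), 'position': array([ 0.1857, -0.5968,  0.2267]), 'ee_rot': array([3.1059, 0.4721, 0.    ]), 'force': array([-0.7064,  1.0599, -0.1072]), 'ft_torque': array([0.0672, 0.0312, 0.0098]), 'gripper_force': 0.0, 'width': 0.9996673593629233}
```

View pics/scene0.png

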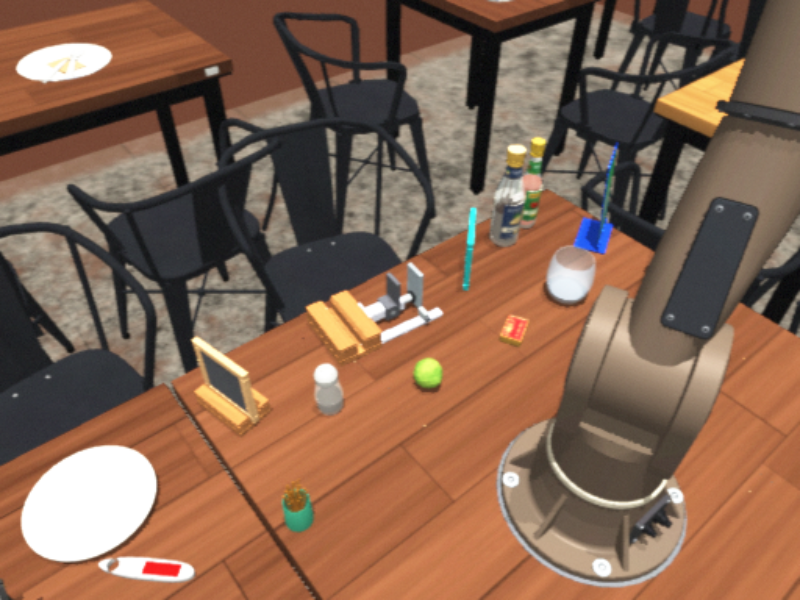

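View pics/side0.png

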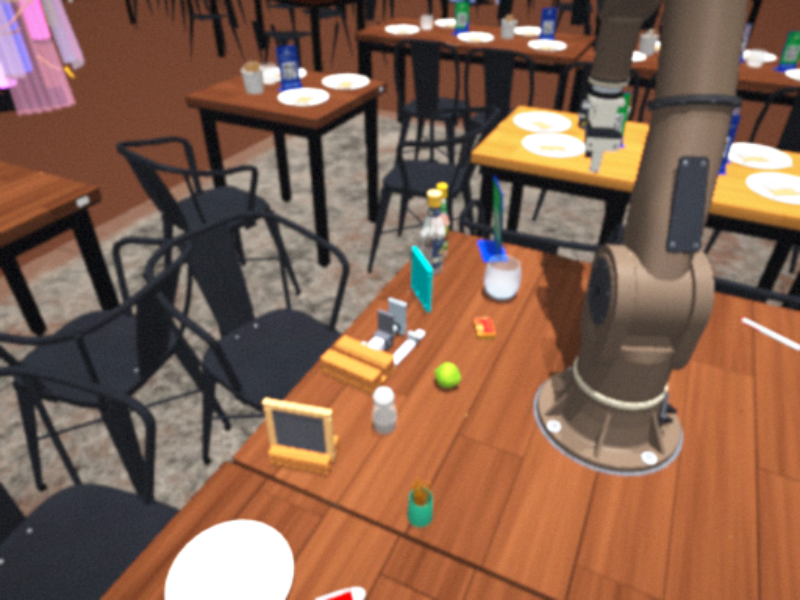

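Scene view (800x600): the light-framed board sits in its rack at about (228,385). The stand block is at (345,325), with the lever and foot plates at (393,290) and (415,285) and the gauge bar ending near (430,312). The salt shaker is at (328,390) and the turquoise board at (470,250). The side view agrees. I'll lift and bring the wrist camera over the stand.

Call:
carry_out(claw=[9,9,9,9,9,9,9,9,9,9,9,9,9,9,9,9,9,9,9,9], delta_pos=[[0,0,-3.5],[0,0,-3.5],[0,0,-3.5],[0,0,-3.5],[2.15,-4,0],[2.15,-4,0],[2.15,-4,0],[2.15,-4,0],[2.15,-4,0],[2.15,-4,0],[2.15,-4,0],[2.15,-4,0],[2.15,-4,0],[0,-4.6,0],[0,-4.6,0],[0,-4.6,0],[0,-4.6,0],[0,-4.6,0],[0,-4.6,0],[0,-4.6,0]], angular=[[0,0,0.09],[0,0,0.09],[0,0,0.09],[0,0,0.09],[0,0,0],[0,0,0],[0,0,0],[0,0,0],[0,0,0],[0,0,0],[0,0,0],[0,0,0],[0,0,0],[0,0,0],[0,0,0],[0,0,0],[0,0,0],[0,0,0],[0,0,0],[0,0,0]])

```text
clock: 3.1
position: [0.4183, 0.0746, 0.3671]
ee_rot: [3.14, -0.092, 0.002]
force: [0.5, -0.5, 0.6]
width: 0.979
gripper_force: 0.0
```

```bash
cat >> h.py <<'E'
def wray(im,px):
    K=im["mtx"];T=im["T"];a=(px[0]-K[0,2])/K[0,0];b=(px[1]-K[1,2])/K[1,1];r=np.hypot(a,b)+1e-12
    d=np.array([np.sin(r)*a/r,np.sin(r)*b/r,np.cos(r)])
    return T[:3,3],T[:3,:3]@d
def wz(im,px,z):
    o,d=wray(im,px);return o+d*(z-o[2])/d[2]
def wproj(im,p):
    T=np.linalg.inv(im["T"]);q=T[:3,:3]@np.asarray(p)+T[:3,3];n=np.hypot(q[0],q[1]);r=np.arctan2(n,q[2])
    K=im["mtx"];return np.array([K[0,2]+K[0,0]*r*q[0]/n,K[1,2]+K[1,1]*r*q[1]/n])
def pj(im,p): return wproj(im,p) if im.get("w") else proj(im,p)
def grab(n):
    im=arm.get_image(n);im["w"]=(n=="wrist");return im
PTS={"stand":(0,0,0),"stand_slot":(0,0,.012),"foot_mid":(.145,0,.064),"lever_tab":(.1,0,.064)}
E
python3 - <<'E'
from h import *
from scipy.optimize import least_squares
np.set_printoptions(precision=4,suppress=True)
ims=[grab(n) for n in("wrist","scene","side")]
im=ims[0]
cv2.imwrite("pics/w1.png",cv2.resize(im["frame"],(800,600),interpolation=cv2.INTER_CUBIC)[:,:,::-1])
print(im["T"],im["mtx"])
obs=[]
H={"board":.008,"rack":0,"stand":0,"stand_slot":.012,"foot_mid":.064,"lever_tab":.064,"marker_mid":.026,"salt_shaker":0,"tumbler":0,"brown_sauce":0}
for l in H:
    for k,i in enumerate(ims):
        for d in arm.place_of(l,i)[:2]:
            px=np.array(d["centre"])*[512,384]
            p=wz(i,px,H[l]) if k==0 else at_z(i,d["centre"],H[l])
            print(l,k,px.round(1),round(d["conf"],2),p)
E
```

```text
[[-0.0595 -0.9552 -0.2898  0.4972]
 [-0.9982  0.0568  0.0177  0.0706]
 [-0.0004  0.2903 -0.9569  0.5258]
 [ 0.      0.      0.      1.    ]] [[297.3186   0.     251.5907]
 [  0.     297.3186 195.2404]
 [  0.       0.       1.    ]]
board 0 [387.9 128.7] 0.87 [ 0.4543 -0.1802  0.008 ]
board 0 [124.2 151.4] 0.55 [0.4399 0.3124 0.008 ]
board 1 [299.5 171.7] 0.64 [ 0.4474 -0.187   0.008 ]
board 2 [194.8 288.8] 0.93 [0.439  0.3131 0.008 ]
board 2 [269.5 190.2] 0.78 [ 0.4456 -0.1819  0.008 ]
rack 0 [124.9 149.9] 0.87 [0.4417 0.3143 0.    ]
rack 1 [147.3 257.9] 0.64 [0.4489 0.3167 0.    ]
rack 1 [220.5 211.6] 0.43 [0.4655 0.0886 0.    ]
rack 2 [195.2 293.3] 0.7 [0.4343 0.3198 0.    ]
stand 0 [241.  128.5] 0.84 [0.4616 0.0917 0.    ]
stand 0 [302.7 137.4] 0.44 [ 0.4402 -0.017   0.    ]
stand 1 [216.6 213.2] 0.77 [0.4672 0.1004 0.    ]
stand 2 [231.8 238.6] 0.94 [0.4491 0.0944 0.    ]
stand_slot 0 [236.9 127.9] 0.7 [0.4638 0.0981 0.012 ]
stand_slot 0 [121.3 151. ] 0.46 [0.4417 0.3166 0.012 ]
stand_slot 1 [221.2 207.3] 0.62 [0.4678 0.084  0.012 ]
stand_slot 1 [266.5 177.5] 0.56 [ 0.485  -0.089
[... 548 characters left out ...]
363 0.1162 0.026 ]
marker_mid 2 [264. 214.] 0.42 [ 0.3979 -0.0287  0.026 ]
salt_shaker 0 [187.6 192.6] 0.91 [0.3502 0.1997 0.    ]
salt_shaker 0 [440.7 120.9] 0.67 [ 0.4719 -0.31    0.    ]
salt_shaker 1 [215.2 259.4] 0.74 [0.3429 0.191  0.    ]
salt_shaker 2 [247.8 270.4] 0.62 [0.3472 0.1886 0.    ]
salt_shaker 2 [243.9 205.1] 0.31 [ 0.4926 -0.0722  0.    ]
tumbler 0 [425.8 207. ] 0.89 [ 0.29   -0.2872  0.    ]
tumbler 1 [360.1 185.8] 0.8 [ 0.2982 -0.2901  0.    ]
tumbler 2 [317.2 190.4] 0.57 [ 0.2947 -0.2685  0.    ]
brown_sauce 0 [441.9 117.9] 0.81 [ 0.4782 -0.3132  0.    ]
brown_sauce 1 [322.9 150.3] 0.7 [ 0.4839 -0.3254  0.    ]
brown_sauce 2 [276.5 172.3] 0.61 [ 0.4748 -0.3152  0.    ]
```

View pics/w1.png

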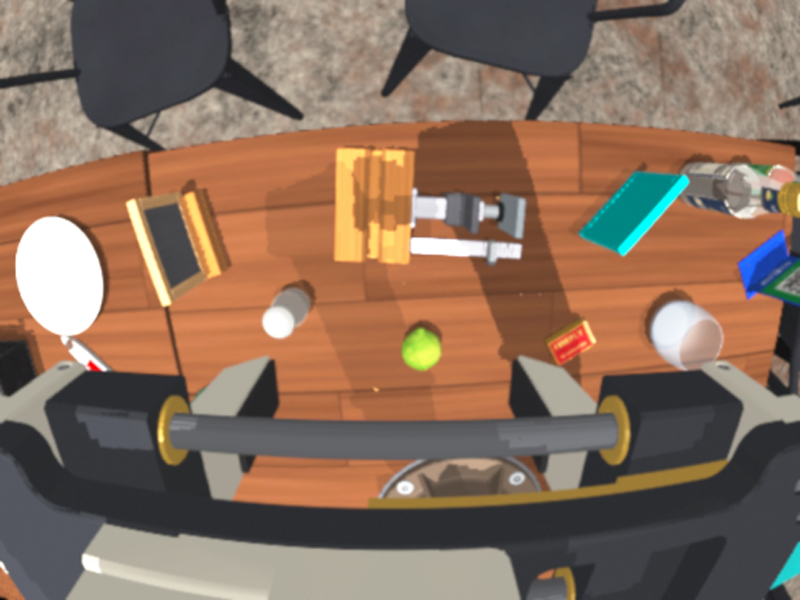

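Wrist view (800x600): the stand block spans about (337..413, 148..263). The lever tab is at (463,210), the foot plate at (512,213), and the gauge bar with marker at y≈250, near (490,248). The board's top rail runs from (127,200) to (165,303). Next I work out yaws from these edges.

```bash
python3 - <<'E'
from h import *
np.set_printoptions(precision=4,suppress=True)
im=grab("wrist")
def L(name,pts,z):
    P=np.array([wz(im,np.array(p)*.64,z) for p in pts]);d=P[1]-P[0]
    print(name,P[:,:2].ravel(),"len",np.linalg.norm(d[:2]),"ang",np.degrees(np.arctan2(d[1],d[0])))
L("blk left",[(337,148),(335,262)],.04);L("blk right",[(413,151),(409,263)],.04)
L("blk near",[(335,262),(409,263)],.04)
L("bar",[(412,256),(520,258)],.018)
L("board top",[(127,200),(165,303)],.118)
L("rack right",[(203,188),(228,268)],.03)
c=im["frame"][60:210,60:360]
cv2.imwrite("pics/w2.png",cv2.resize(c,(800,400),interpolation=cv2.INTER_CUBIC)[:,:,::-1])
E
```

```text
blk left [0.5225 0.1256 0.402  0.1371] len 0.12111677977011931 ang 174.5325626000415
blk right [0.5141 0.0477 0.396  0.0582] len 0.11856617668578612 ang 174.9198621432798
blk near [0.402  0.1371 0.396  0.0582] len 0.0791654295707935 ang -94.34148400440858
bar [ 0.3991  0.054   0.3909 -0.0693] len 0.12351374547685003 ang -93.8210777139782
board top [0.4963 0.3294 0.3895 0.3033] len 0.1099580461399245 ang -166.25942492402353
rack right [0.4961 0.2819 0.4022 0.263 ] len 0.09569188009471416 ang -168.6413333584057
```

View pics/w2.png

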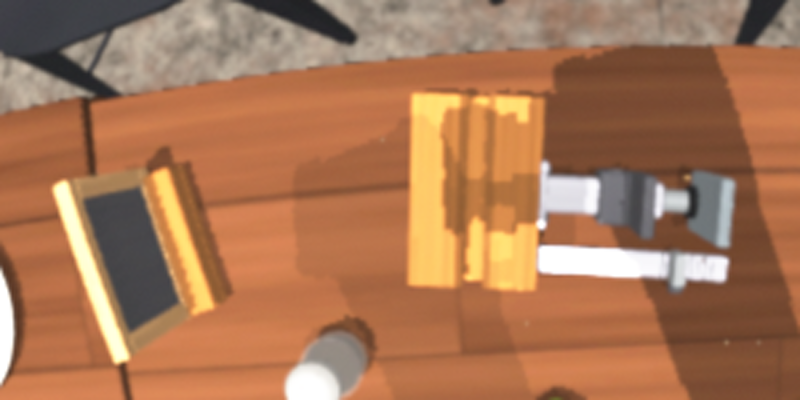

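The measured lengths match the given sizes (block 120 and 79 mm, board 110 mm), so the poses can be trusted. I'm moving above the board.

Call:
carry_out(claw=[6,6,6,6,6,6,6,6,6,6,6], delta_pos=[[0,0,1.5],[0,0,1.5],[0,0,1.5],[0,0,1.5],[1.31,-3.75,1.8],[1.31,-3.75,1.8],[1.31,-3.75,1.8],[1.31,-3.75,1.8],[1.31,-3.75,1.8],[1.31,-3.75,1.8],[0,0,0]], angular=[[0,0,-0.0715],[0,0,-0.0715],[0,0,-0.0715],[0,0,-0.0715],[0,0,0],[0,0,0],[0,0,0],[0,0,0],[0,0,0],[0,0,0],[0,0,0]])

```text
clock: 5.9
position: [0.4424, 0.3148, 0.1963]
ee_rot: [-3.118, -0.366, 0.006]
force: [-0.3, -0.3, 0.1]
width: 0.655
gripper_force: 0.0
```

```bash
python3 - <<'E'
from h import *
np.set_printoptions(precision=4,suppress=True)
im=grab("wrist");o=arm.observe();print(o["position"],o["ee_rot"],im["T"][:3,3])
for d in arm.place_of("board",im)[:2]:
    px=np.array(d["centre"])*[512,384];print(px,d["conf"],wz(im,px,.008))
for d in arm.trace("board",im)[:1]:
    m=d["region"].astype(np.uint8);c=max(cv2.findContours(m,0,2)[0],key=cv2.contourArea)
    q=cv2.approxPolyDP(c,4,True)[:,0];print(d["conf"],[(tuple(p),wz(im,p,.118)[:2]) for p in q])
# predicted corners of the top face
b=np.array([.444,.3115]);a=np.radians(13)
f=cv2.resize(im["frame"],(800,600),interpolation=cv2.INTER_CUBIC)[:,:,::-1].copy()
for s in(-.055,.055):
  for e in(-.005,.005):
    p=b+s*np.array([np.cos(a),np.sin(a)])+e*np.array([np.sin(a),-np.cos(a)])
    u=wproj(im,[*p,.118])/.64;cv2.circle(f,tuple(int(x) for x in u),3,(255,0,255),-1)
cv2.imwrite("pics/w3.png",f)
E
```

```text
[0.4431 0.3122 0.1972] [-3.1198 -0.3635  0.0046] [0.5201 0.3334 0.3547]
[252.3136 174.4128] 0.7 [0.4415 0.3151 0.008 ]
0.78 [((np.int32(250), np.int32(129)), array([0.5021, 0.3313])), ((np.int32(246), np.int32(260)), array([0.3879, 0.3081])), ((np.int32(254), np.int32(261)), array([0.3885, 0.3008])), ((np.int32(256), np.int32(130)), array([0.5024, 0.3265]))]
```

View pics/w3.png

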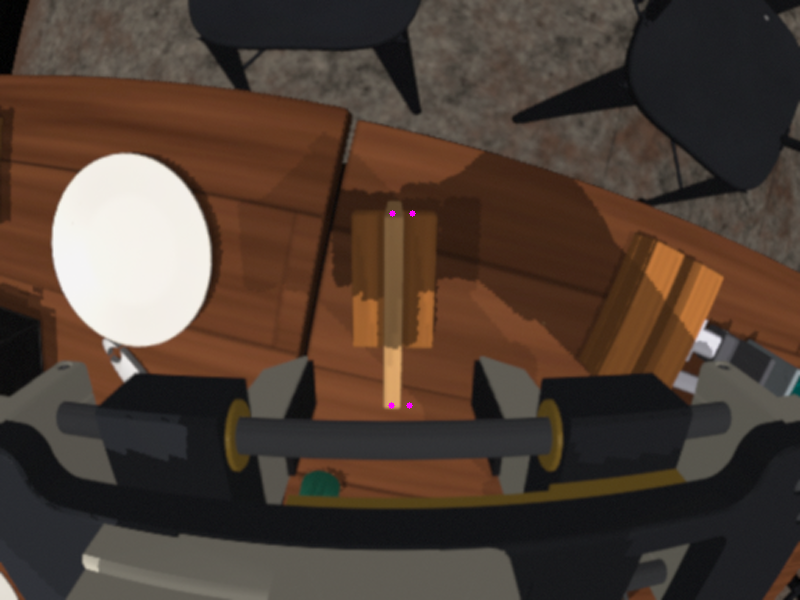

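The board's top face is at about column 392, rows 208–407, parallel to the tool. The hand drifted about 3 mm while settling after this shot, so I'll correct for that, descend, grip and read the result.

Call:
carry_out(claw=[6,6,6,6,6,6,6,0.5,0.5,0.5,0.5,0.5,0.5,0.5,0.5], delta_pos=[[0.2,-0.3,0],[0,0,2.6],[0,0,2.6],[0,0,2.6],[0,0,2.6],[0,0,0],[0,0,0],[0,0,0],[0,0,0],[0,0,0],[0,0,0],[0,0,0],[0,0,0],[0,0,0],[0,0,0]], angular=[[0,0,0],[0,0,0],[0,0,0],[0,0,0],[0,0,0],[0,0,0],[0,0,0],[0,0,0],[0,0,0],[0,0,0],[0,0,0],[0,0,0],[0,0,0],[0,0,0],[0,0,0]], force=25)

```text
clock: 7.55
position: [0.4457, 0.3131, 0.0947]
ee_rot: [3.121, 0.357, -0.0]
force: [-0.6, 0.2, 0.2]
width: 0.108
gripper_force: 25.0
```

Call:
carry_out(claw=[0.5,0.5,0.5,0.5,0.5,0.5,0.5,0.5,0.5,0.5,0.5,0.5,0.5,0.5,0.5], delta_pos=[[0,0,-1.5],[0,0,-3],[0,0,-3],[0,0,-3],[0,0,-1.5],[0,0,0],[0,0,0],[0,0,0],[0,0,0],[0.8,3.5,0],[0.8,3.5,0],[0.8,3.5,0],[0.8,3.5,0],[0,0,0],[0,0,0]], angular=[[0,0,0],[0,0,0],[0,0,0],[0,0,0],[0,0,0],[0,0,0.078],[0,0,0.078],[0,0,0.078],[0,0,0.078],[0,0,0],[0,0,0],[0,0,0],[0,0,0],[0,0,0],[0,0,0]])

```text
clock: 9.05
position: [0.4658, 0.1702, 0.2147]
ee_rot: [3.138, -0.136, -0.0]
force: [-0.2, 1.0, -1.5]
width: 0.103
gripper_force: 25.0
```

```bash
python3 - <<'E'
from h import *
np.set_printoptions(precision=4,suppress=True)
o=arm.observe();im=grab("wrist");print(o["position"],o["ee_rot"],im["T"][:3,3],o["width"],o["gripper_force"],o["force"])
for l,z in(("stand",0),("stand_slot",.012),("foot_mid",.064),("lever_tab",.064),("marker_mid",.026)):
  for d in arm.place_of(l,im)[:1]:
    px=np.array(d["centre"])*[512,384];print(l,px,d["conf"],wz(im,px,z))
np.save("im.npy",im,allow_pickle=True)
cv2.imwrite("pics/w4.png",cv2.resize(im["frame"],(800,600),interpolation=cv2.INTER_CUBIC)[:,:,::-1])
E
```

```text
[0.4658 0.1702 0.2147] [ 3.1385 -0.1357 -0.0002] [0.5448 0.164  0.3733] 0.10309164147736115 24.99984383583069 [-0.2453  0.9694 -1.5268]
stand [309.0944 168.4992] 0.74 [0.4611 0.0967 0.    ]
stand_slot [315.5968 167.6928] 0.77 [0.4642 0.0904 0.012 ]
foot_mid [429.9776 187.2   ] 0.92 [ 0.4421 -0.0468  0.064 ]
lever_tab [403.6096 186.2016] 0.59 [ 0.4464 -0.0075  0.064 ]
```

View pics/w4.png

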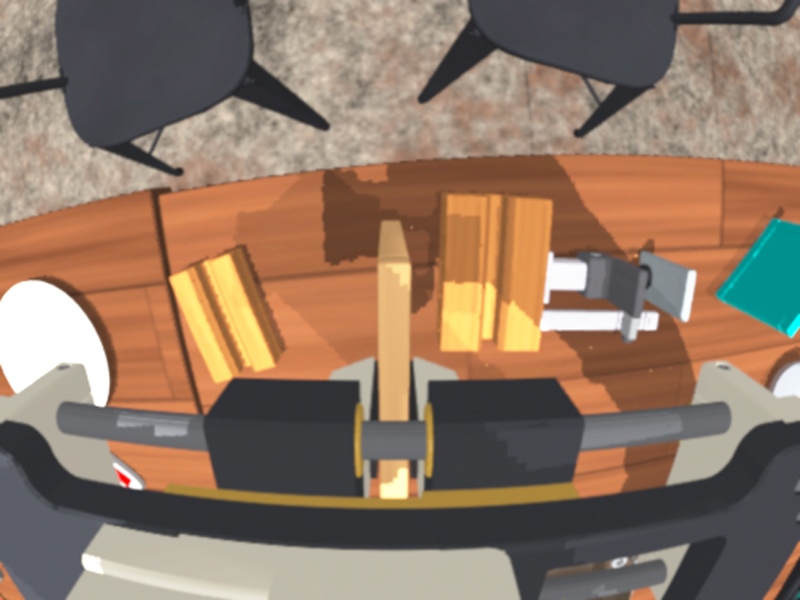

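```bash
python3 - <<'E'
from h import *
np.set_printoptions(precision=4,suppress=True)
im=np.load("im.npy",allow_pickle=True).item()
P=np.array([wz(im,np.array(p)*.64,.04)[:2] for p in [(443,193),(552,199),(541,351),(441,350)]])
print(P,P.mean(0),[np.linalg.norm(P[i]-P[i-1]) for i in range(4)])
for i,j in((0,3),(1,2)):
    d=P[j]-P[i];print(np.degrees(np.arctan2(d[1],d[0])))
d=P[1]+P[2]-P[0]-P[3];print("x ax",np.degrees(np.arctan2(d[1],d[0])))
# held board: far end face bottom / top
print(wz(im,np.array((379,262))*.64,.2397),wz(im,np.array((410,262))*.64,.2397))
c=cv2.resize(im["frame"][110:240,260:460],(800,520),interpolation=cv2.INTER_CUBIC)
cv2.imwrite("pics/w5.png",c[:,:,::-1])
E
```

```text
[[0.5238 0.1302]
 [0.5152 0.0486]
 [0.3948 0.0579]
 [0.4039 0.1391]] [0.4594 0.094 ] [np.float64(0.12021805911023781), np.float64(0.08205255089835944), np.float64(0.12072865995898834), np.float64(0.0816790879743752)]
175.77412850711443
175.58817885042907
x ax -96.26036662952748
[0.5177 0.1706 0.2397] [0.5169 0.1615 0.2397]
```

View pics/w5.png

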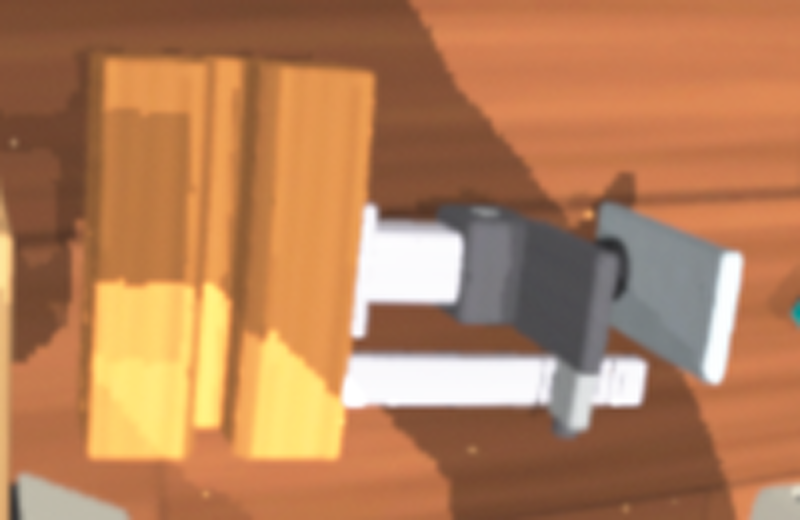

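The crop shows the slot free, the marker block on the gauge bar at crop (575,400), and the foot plate beyond it. The block fit agrees with the earlier estimate: centre about (0.459, 0.093), yaw -95°. I'm moving over the slot and starting down.

Call:
carry_out(claw=[0.5,0.5,0.5,0.5,0.5,0.5,0.5,0.5,0.5,0.5,0.5,0.5], delta_pos=[[0.09,3.87,0],[0.08,3.86,0],[0,0,0],[0,0,2.5],[0,0,2.5],[0,0,2.5],[0,0,0.5],[0,0,0],[0,0,0.5],[0,0,0.5],[0,0,0.5],[0,0,0]], angular=[[0,0,0],[0,0,0],[0,0,0],[0,0,0],[0,0,0],[0,0,0],[0,0,0],[0,0,0],[0,0,0],[0,0,0],[0,0,0],[0,0,0]])

```text
clock: 10.55
position: [0.4609, 0.0933, 0.1194]
ee_rot: [3.138, -0.133, -0.0]
force: [0.4, -1.9, -1.7]
width: 0.107
gripper_force: 25.0
```

```bash
python3 - <<'E'
from h import *
o=arm.observe();print(o["position"],o["ee_rot"],o["force"],o["ft_torque"],o["width"])
f=[grab(n) for n in("scene","side")]
cv2.imwrite("pics/s5.png",np.hstack([cv2.resize(f[0]["frame"][130:280,150:330],(400,333)),cv2.resize(f[1]["frame"][150:300,160:340],(400,333))])[:,:,::-1])
E
```

```text
[0.46089036 0.09329547 0.11941801] [ 3.13817109e+00 -1.32786167e-01 -3.73578481e-04] [ 0.41001623 -1.87659752 -1.70675297] [-0.2585534  -0.07475365 -0.06438483] 0.10702895208837489
```

View pics/s5.png

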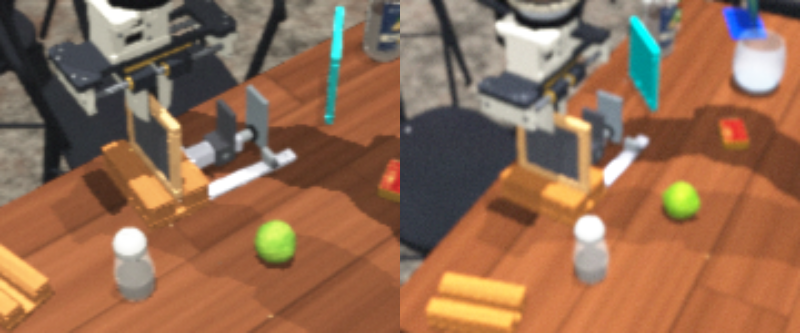

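Both views show the board entering the stand's slot, with the shaker untouched and low force. I'll continue down to the slot floor.

Call:
carry_out(claw=[0.5,0.5,0.5,0.5,0.5,0.5,0.5], delta_pos=[[0,0,0.5],[0,0,0.5],[0,0,0.5],[0,0,0.3],[0,0,0.2],[0,0,0.1],[0,0,0]], angular=[[0,0,0],[0,0,0],[0,0,0],[0,0,0],[0,0,0],[0,0,0],[0,0,0]])

```text
clock: 11.35
position: [0.4611, 0.0939, 0.0987]
ee_rot: [-3.139, 0.132, -0.0]
force: [-0.2, -1.1, -1.3]
width: 0.108
gripper_force: 25.0
```

Call:
carry_out(claw=[0.5,0.5,0.5], delta_pos=[[0,0,0.1],[0,0,0.1],[0,0,0]], angular=[[0,0,0],[0,0,0],[0,0,0]])

```text
clock: 11.65
position: [0.4614, 0.0946, 0.0985]
ee_rot: [-3.138, 0.131, -0.003]
force: [-7.5, -1.3, 24.2]
width: 0.108
gripper_force: 25.0
```

The floor is reached: 24 N at exactly the expected height. Now I release, rise, and move the camera over the foot plate and marker.

Call:
carry_out(claw=[0.5,3,3,3,3,3,3,3,4,5,6,7,7,7,7,7,7], delta_pos=[[0,0,-0.15],[0,0,0],[0,0,0],[0,0,0],[0,0,0],[0,0,-2],[0,0,-3],[0,0,-3.5],[0,0,-3.5],[-1.07,3.5,0],[-1.07,3.5,0],[-1.07,3.5,1.5],[-1.07,3.5,2.5],[0,0,1],[0,0,0],[0,0,0],[0,0,0]], angular=[[0,0,0],[0,0,0],[0,0,0],[0,0,0],[0,0,0],[0,0,0],[0,0,0],[0,0,0],[0,0,0],[0,0,0],[0,0,0],[0,0,0],[0,0,0],[0,0,0],[0,0,0],[0,0,0],[0,0,0]])

```text
clock: 13.35
position: [0.4076, -0.041, 0.1689]
ee_rot: [-3.138, 0.13, -0.002]
force: [-1.0, 0.2, 0.1]
width: 0.762
gripper_force: 0.0
```

```bash
python3 - <<'E'
from h import *
np.set_printoptions(precision=4,suppress=True)
o=arm.observe();im=grab("wrist");print(o["position"],o["ee_rot"],im["T"][:3,3],o["width"])
np.save("im6.npy",im,allow_pickle=True)
for l,z in(("board",.012),("stand",0),("foot_mid",.064),("lever_tab",.064),("marker_mid",.026)):
  for d in arm.place_of(l,im)[:1]:
    px=np.array(d["centre"])*[512,384];print(l,px,d["conf"],wz(im,px,z))
f=grab("scene")["frame"][130:280,150:330]
a=cv2.resize(im["frame"][80:300,150:400],(560,493),interpolation=cv2.INTER_CUBIC)
b=cv2.resize(f,(240,200));b=np.vstack([b,np.zeros((293,240,3),np.uint8)])
cv2.imwrite("pics/w6.png",np.hstack([a,b])[:,:,::-1])
E
```

```text
[ 0.4076 -0.041   0.1689] [-3.1385  0.1295 -0.0022] [ 0.4863 -0.047   0.3277] 0.7623225907261573
board [129.0752 145.3056] 0.73 [0.4611 0.0942 0.012 ]
stand [248.7808 192.192 ] 0.75 [ 0.3913 -0.0354  0.    ]
foot_mid [257.5872 152.7936] 0.67 [ 0.4457 -0.0487  0.064 ]
lever_tab [209.7152 153.984 ] 0.56 [ 0.4485 -0.0057  0.064 ]
marker_mid [248.6784 190.6176] 0.67 [ 0.4005 -0.0364  0.026 ]
```

View pics/w6.png

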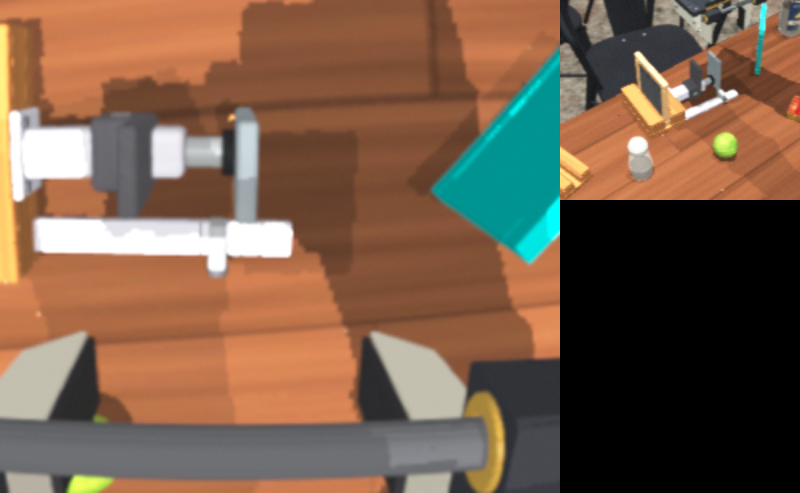

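The wrist crop shows the board standing in the slot. The lever tab is at about (130,165), the foot plate at (245,165), and the marker block at (216,245), to the left of the plate, so the leg must go in. I'll measure edges numerically from the image profiles.

```bash
python3 - <<'E'
from h import *
np.set_printoptions(precision=4,suppress=True,linewidth=200)
im=np.load("im6.npy",allow_pickle=True).item();g=im["frame"].astype(int)
for r in(136,145,155,160): print("plate",r,"c250",g[r,250:270].sum(1)//3)
for r in(190,196,199,201): print("mark",r,"c238",g[r,238:256].sum(1)//3)
for r in(150,160,168): print("lev",r,"c186",g[r,186:226].sum(1)//3)
S=np.array([.459,.093]);a=np.radians(-94.9);ux=np.array([np.cos(a),np.sin(a)]);uy=np.array([-ux[1],ux[0]])
def sx(px,z):
    p=wz(im,px,z)[:2]-S;return (p@ux*1e3).round(1),(p@uy*1e3).round(1)
for px,z in(((265.5,136),.083),((265.5,150),.083),((256,145),.083),((242.4,190),.026),((250.5,190),.026),((242.4,198),.026),((250.5,198),.026)): print(px,z,sx(px,z))
E
```

```text
plate 136 c250 [ 75  74  74  76  91 129 165 192 207 210 210 210 210 204 182 137 105  96  95  96]
plate 145 c250 [ 59  47  46  47  72 129 174 200 213 216 216 215 214 207 181 122  78  68  68  68]
plate 155 c250 [ 42  40  39  47  78 132 177 198 209 210 210 211 208 196 171 114  80  77  76  76]
plate 160 c250 [ 73  73  73  83 106 132 159 172 177 177 175 169 164 156 137  98  74  72  72  72]
mark 190 c238 [255 255 255 255 255 255 255 255 255 255 255 254 246 248 255 255 255 255]
mark 196 c238 [115 114 114 116 169 246 255 255 255 255 255 254 223 143 113 111 114 115]
mark 199 c238 [117 117 117 118 158 237 253 254 254 254 254 250 203 136 130 134 135 136]
mark 201 c238 [121 121 121 121 125 150 177 194 202 197 186 166 138 125 133 138 138 138]
lev 150 c186 [255 252 238 231 199 137 109 106 108 107 106 105 106 106 107 105  99 101 105 105 106 105 104  98  91  83  79  77  77  77  86 131 200 233 238 238 238 238 238 238]
lev 160 c186 [134 132 130 127 114 105 103 104 106 105 105 104 104 104 103 101  96  99 102 103 104 104 104 102  95  85  80  78  78  78  78  80  86  89  89  88  87  86  86  86]
lev 168 c186 [122 123 123 122 123 123 123 122 122 120 116 106  84  76  76  77  85  96 100 102 101 101 101  99  93  85  78  77  76  77  76  74  75  74  75  74  74  75  73  73]
(265.5, 136) 0.083 (np.float64(148.3), np.float64(15.9))
(265.5, 150) 0.083 (np.float64(148.5), np.float64(4.2))
(256, 145) 0.083 (np.float64(140.6), np.float64(8.3))
(242.4, 190) 0.026 (np.float64(127.3), np.float64(-46.5))
(250.5, 190) 0.026 (np.float64(135.8), np.float64(-46.5))
(242.4, 198) 0.026 (np.float64(127.2), np.float64(-55.4))
(250.5, 198) 0.026 (np.float64(135.8), np.float64(-55.4))
```

```bash
python3 - <<'E'
from h import *
np.set_printoptions(precision=2,suppress=True,linewidth=220)
im=np.load("im6.npy",allow_pickle=True).item();g=im["frame"].astype(float).mean(2)
S=np.array([.459,.093]);a0=-94.9
def w(px,z): return wz(im,px,z)[:2]
def cross(v,lev): # first crossing index subpixel
    i=np.where((v[:-1]-lev)*(v[1:]-lev)<=0)[0];return [k+(lev-v[k])/(v[k+1]-v[k]) for k in i]
# bar front edge
for lo,z in((184,.018),(172,.018)):
    pts=[]
    for c in list(range(170,238))+list(range(256,277)):
        x=cross(g[lo:lo+14 if lo==184 else lo+10,c],185)
        if x: pts.append(w((c,lo+(x[-1] if lo==184 else x[0])),z))
    P=np.array(pts);m=P.mean(0);u=np.linalg.svd(P-m)[2][0];u*=np.sign(-u[1]);r=(P-m)@[-u[1],u[0]]
    print("bar edge",len(P),"yaw",np.degrees(np.arctan2(u[1],u[0])),"rms mm",r.std()*1e3)
for r in(140,143,147,150,153): print("sleeve end",r,g[r,214:240].astype(int))
for r in(142,147,152):print("sleeve l",r,g[r,150:165].astype(int))
for c in(222,226,230): print("col",c,g[128:166,c].astype(int))
print("bar end",g[186,270:286].astype(int),g[183,270:286].astype(int))
for c in(246,):print("mark col",g[170:206,c].astype(int))
E
```

```text
bar edge 89 yaw -95.9352031801329 rms mm 0.13905805314009767
bar edge 89 yaw -95.90778948421377 rms mm 0.29849538601729125
sleeve end 140 [ 78  79  91 139 206 236 241 241 241 241 241 241 241 241 240 236 225 197 152 118 107 104 102 101 101 101]
sleeve end 143 [ 78  79  92 143 209 236 241 241 241 241 241 241 241 241 241 236 225 198 163 161 172 175 174 174 175 174]
sleeve end 147 [ 77  77  92 145 210 235 239 239 239 239 239 239 239 239 239 235 224 196 176 188 199 202 202 202 203 203]
sleeve end 150 [ 77  77  86 131 200 233 238 238 238 238 238 238 238 238 237 234 224 194 165 170 178 180 181 181 181 182]
sleeve end 153 [ 78  78  87 132 203 234 239 240 240 240 240 240 240 240 239 235 227 200 156 146 152 154 155 155 155 156]
sleeve l 142 [196 199 198 188 204 254 255 255 255 236 247 255 255 255 255]
sleeve l 147 [193 196 197 192 217 254 255 255 255 242 253 255 255 255 255]
sleeve l 152 [189 191 193 187 193 250 255 255 255 241 248 255 255 255 255]
col 222 [ 71  67  63  61  62  69  80 108 153 192 217 233 241 243 243 241 240 239 239 239 238 238 238 238 239 240 240 239 237 230 212 142  87  74  73  72  72  74]
col 226 [ 70  65  61  62  65  71  79 101 147 190 217 233 241 244 243 241 240 239 239 239 239 238 238 238 239 240 240 239 236 230 213 143  86  74  73  73  74  74]
col 230 [ 67  63  62  62  66  73  79  98 140 180 200 217 225 226 226 225 224 224 224 224 224 224 224 224 226 227 227 224 220 206 168 110  77  73  73  73  74  74]
bar end [255 255 255 255 255 255 255 255 255 254 198 110  94  81  77  77] [255 255 255 255 255 255 255 255 255 255 224  94  75  75  75  75]
mark col [ 70  70  71  71  71  72  90 120 143 149 160 180 191 193 194 212 248 255 255 255 255 255 255 255 255 255 255 255 255 254 244 202 176 160 136 124]
```

```bash
python3 - <<'E'
from h import *
im=np.load("im6.npy",allow_pickle=True).item()
for yaw in(-95.9,-95):
    a=np.radians(yaw);ux=np.array([np.cos(a),np.sin(a)])
    w=lambda px,z:wz(im,px,z)[:2]@ux*1e3
    s=w((229.8,147),.032);m=w((246.35,196),.026);m2=w((246.35,188),.026);p=w((259.9,145),.083);pr=w((264.7,145),.083);e=w((280.6,185),.02)
    print(yaw,"marker via sleeve",118+m-s,118+m2-s,"plate via sleeve",118+p-s,118+pr-s-4,"m-p",m-p,"barend",118+e-s)
    c=im["T"][:3,3][:2]@ux*1e3;print("cam",118+c-s)
o=arm.observe();print(o["position"])
E
```

```text
-95.9 marker via sleeve 135.27452810347634 135.14575807078413 plate via sleeve 146.55288971298376 146.51902798412186 m-p -11.278361609507431 barend 171.76682391361348
cam 139.36239807063745
-95 marker via sleeve 134.4436076780822 134.45317901309082 plate via sleeve 146.68966440969086 146.656798599035 m-p -12.246056731608647 barend 171.10802397039336
cam 139.9815697778845
[ 0.40671637 -0.04197775  0.16839528]
```

```bash
python3 -c "
from h import *
o=arm.observe();print(o['joints'],o['clock'],o['position'],o['ee_rot'])"
```

```text
[ 0.35844591  0.18842654 -0.43780174  2.11538181  0.10529502  0.85759716
 -1.79627836] 13.7 [ 0.40671637 -0.04197775  0.16839528] [ 3.13879283e+00 -1.31805569e-01  5.50958491e-04]
```

Call:
carry_out(claw=[7,7,7,7,7,7,7,7,7,7,7], delta_pos=[[0,0,-0.5],[0,0,-0.5],[0,0,0],[0,0,0],[0,0,0],[0,0,0],[0,0,0],[0,0,0],[0,0,0],[0,0,0],[0,0,0]], angular=[[0,0,-0.1428],[0,0,-0.1428],[0,0,-0.1428],[0,0,-0.1428],[0,0,-0.1428],[0,0,-0.1428],[0,0,-0.1428],[0,0,-0.1428],[0,0,-0.1428],[0,0,-0.1428],[0,0,-0.1428]])

```text
clock: 14.8
position: [0.4066, -0.0422, 0.1783]
ee_rot: [2.307, 2.133, -0.0]
force: [1.2, 0.7, -0.1]
width: 0.765
gripper_force: 0.0
```

Call:
carry_out(claw=[7,7,7,7,7,7,7,7,7,7,7,7,7,7,7,7], delta_pos=[[0,0,0],[0,0,0],[0,0,0],[0,0,0],[0,0,0],[0,0,0],[0,0,0],[0,0,0],[0,0,0],[0,0,0],[0,0,0],[-2,0.15,0.5],[-2,0.15,0.5],[0,0,0],[0,0,0],[0,0,0]], angular=[[0,0,-0.1428],[0,0,-0.1428],[0,0,-0.1428],[0,0,-0.1428],[0,0,-0.1428],[0,0,-0.1428],[0,0,-0.1428],[0,0,-0.1428],[0,0,-0.1428],[0,0,-0.1428],[0,0,-0.1428],[0,0,0],[0,0,0],[0,0,0],[0,0,0],[0,0,0]])

```text
clock: 16.4
position: [0.446, -0.0425, 0.1682]
ee_rot: [-0.132, -3.138, 0.0]
force: [-0.1, -0.2, -1.0]
width: 0.763
gripper_force: 0.0
```

```bash
python3 - <<'E'
from h import *
np.set_printoptions(precision=4,suppress=True,linewidth=200)
o=arm.observe();im=grab("wrist");print(o["clock"],o["position"],o["ee_rot"],im["T"][:3,3],o["joints"])
np.save("im7.npy",im,allow_pickle=True)
S=np.array([.459,.093]);a=np.radians(-95.4);ux=np.array([np.cos(a),np.sin(a)]);uy=np.array([-ux[1],ux[0]])
for l,z in(("foot_mid",.064),("lever_tab",.064),("marker_mid",.026)):
  for d in arm.place_of(l,im)[:1]:
    px=np.array(d["centre"])*[512,384];p=wz(im,px,z)[:2];print(l,px,d["conf"],p,(p-S)@ux,(p-S)@uy)
f=cv2.resize(im["frame"][80:340,120:400],(646,600),interpolation=cv2.INTER_CUBIC)
cv2.imwrite("pics/w7.png",f[:,:,::-1])
E
```

```text
16.4 [ 0.446  -0.0425  0.1682] [-0.1319 -3.1382  0.0004] [ 0.3675 -0.0351  0.3269] [ 0.7388  0.366  -0.95    2.0067  0.3664  0.9491  1.0882]
foot_mid [239.9232 193.9968] 0.57 [ 0.4452 -0.0525] 0.14613630227542596 -6.633944881589797e-05
lever_tab [291.1232 193.4976] 0.96 [ 0.4487 -0.0051] 0.09867231325697454 -0.0009944153267791682
marker_mid [254.6176 137.3952] 0.49 [ 0.3982 -0.0346] 0.13273903674971355 -0.04854436890427519
```

```bash
python3 - <<'E'
from h import *
np.set_printoptions(precision=2,suppress=True,linewidth=230)
im=np.load("im7.npy",allow_pickle=True).item();g=im["frame"].astype(float).mean(2)
S=np.array([.459,.093]);a=np.radians(-95.4);ux=np.array([np.cos(a),np.sin(a)]);uy=np.array([-ux[1],ux[0]])
W=lambda x,y,z:wproj(im,[*(S+x*ux+y*uy),z])
for n,q in dict(plL=(.149,0,.083),plR=(.141,0,.083),pl_n=(.145,-.02,.083),pl_f=(.145,.02,.083),mk=(.133,-.045,.026),mk_n=(.133,-.056,.026),mk_f=(.133,-.034,.026),slv=(.118,0,.032),tab=(.1,0,.083),barend=(.17,-.045,.02)).items(): print(n,W(*q).round(1))
for r in(176,184,192,200,206): print("plate",r,"c226",g[r,226:252].astype(int))
for r in range(120,156,3): print("mark",r,"c240",g[r,240:270].astype(int))
E
```

```text
plL [235.8 200.4]
plR [245.1 200.5]
pl_n [240.4 177.9]
pl_f [240.5 221.9]
mk [254.3 140.9]
mk_n [254.4 130.1]
mk_f [254.2 151.5]
slv [268.5 185.4]
tab [292.3 200.8]
barend [218.6 140.1]
plate 176 c226 [109 108 108 109 108 102  81  69  66  66  67  84 118 144 156 158 157 157 153 151 141 115  79  59  55  55]
plate 184 c226 [ 73  72  72  72  74  74  74  75  74  74  82 138 217 240 246 248 250 251 250 243 212 133  68  47  47  49]
plate 192 c226 [ 71  69  70  70  69  69  68  67  67  67  74 103 138 153 158 160 164 164 163 155 135 102  68  54  52  50]
plate 200 c226 [ 73  73  73  73  74  74  73  73  73  74  80 106 139 154 159 161 162 162 160 151 134 120 120 121 121 121]
plate 206 c226 [ 68  69  69  69  69  68  70  69  69  70  77 105 140 156 161 163 163 162 160 151 128  93  73  81 103 111]
mark 120 c240 [118 117 117 118 117 117 116 116 117 116 115 116 115 116 116 115 115 116 116 115 116 116 116 116 115 115 114 114 115 114]
mark 123 c240 [113 114 113 113 113 112 112 112 113 111 111 109 111 113 113 115 115 113 113 112 112 112 112 111 112 112 112 112 112 113]
mark 126 c240 [109 109 108 109 108 10
[... 622 characters left out ...]
255 255 255 255 255]
mark 141 c240 [255 255 255 255 255 255 255 255 255 255 255 250 251 254 255 255 255 255 254 255 255 255 255 255 255 255 255 255 255 255]
mark 144 c240 [255 255 255 255 254 255 255 255 255 251 225 220 249 254 255 255 255 255 254 254 255 255 255 254 255 255 255 255 255 255]
mark 147 c240 [121 119 121 122 118 118 120 116 103  86  91 166 246 254 255 255 255 255 251 198 152 148 136 135 153 158 157 155 155 154]
mark 150 c240 [109 108 109 109 108 108 109 109 102  87  87 138 220 247 251 252 252 252 246 182 118 111 111 111 110 112 110 111 111 111]
mark 153 c240 [108 109 108 108 108 109 108 108 108 109 109 110 110 110 110 110 110 109 110 110 111 111 111 111 111 111 111 111 112 111]
```

```bash
python3 - <<'E'
from h import *
im=np.load("im7.npy",allow_pickle=True).item();g=im["frame"].astype(float).mean(2)
def cross(v,lev):
    i=np.where((v[:-1]-lev)*(v[1:]-lev)<=0)[0];return [k+(lev-v[k])/(v[k+1]-v[k]) for k in i]
ys=[]
for lo,hi in((122,138),(140,156)):
    P=[]
    for c in list(range(222,246))+list(range(264,330)):
        x=cross(g[lo:hi,c],195)
        if len(x)==1: P.append(wz(im,(c,lo+x[0]),.018)[:2])
    P=np.array(P)
    for _ in range(3):
        m=np.median(P,0);m=P.mean(0);u=np.linalg.svd(P-m)[2][0];u*=np.sign(-u[1]);r=(P-m)@[-u[1],u[0]];P=P[abs(r)<2.5*r.std()+1e-5]
    ys.append(np.degrees(np.arctan2(u[1],u[0])));print(len(P),ys[-1],r.std()*1e3)
for yaw in(*ys,-95):
    a=np.radians(yaw);ux=np.array([np.cos(a),np.sin(a)]);w=lambda px,z:wz(im,px,z)[:2]@ux*1e3
    print(yaw,"m-p",w((255.1,148),.026)-w((242.09,190),.083), "p abs",w((242.09,190),.083)-np.array([.459,.093])@ux*1e3,"uy plate",wz(im,(242.09,190),.083))
E
```

```text
85 -95.95296869906251 0.06903354930022937
88 -95.86416436357945 0.13541633684251028
-95.95296869906251 m-p -11.158685050306502 p abs 143.64325082446723 uy plate [ 0.43618102 -0.04904263  0.083     ]
-95.86416436357945 m-p -11.202723010708286 p abs 143.6307340694599 uy plate [ 0.43618102 -0.04904263  0.083     ]
-95 m-p -11.629839853744217 p abs 143.4909216145302 uy plate [ 0.43618102 -0.04904263  0.083     ]
```

Both camera orientations agree: marker about 11.2 mm in from the plate, and stand yaw -95.9°. I'm aligning the hand and descending so that it straddles both plates.

Call:
carry_out(claw=[8,8,8,8,8,8,8,8,8,7,6,6,6,6,6], delta_pos=[[0,0.75,0],[0,0.75,0],[0,0,0],[0,0,0],[0,0,3],[0,0,3],[0,0,3],[0,0,2.2],[0,0,0],[0,0,0],[0,0,0],[0,0,0],[0,0,0],[0,0,0],[0,0,0]], angular=[[0,0,0.019],[0,0,0],[0,0,0],[0,0,0],[0,0,0],[0,0,0],[0,0,0],[0,0,0],[0,0,0],[0,0,0],[0,0,0],[0,0,0],[0,0,0],[0,0,0],[0,0,0]], force=20)

```text
clock: 18.1
position: [0.4482, -0.0277, 0.0565]
ee_rot: [0.162, 3.137, -0.0]
force: [0.2, -0.2, 0.1]
width: 0.654
gripper_force: 0.0
```

```bash
cat >> h.py <<'E'
S2=np.array([.4599,.0942]);A=np.radians(-95.9);UX=np.array([np.cos(A),np.sin(A)]);UY=np.array([-UX[1],UX[0]])
def stat():
    o=arm.observe();p=o["position"][:2]-S2;c=p@UX*1e3;w=o["width"]*91.8
    print("t",round(o["clock"],2),"c",round(c,2),"y",round(p@UY*1e3,2),"z",round(o["position"][2],4),"w",round(w,2),"inner",round(c-w/2,2),"outer",round(c+w/2,2),"Fx",round(o["force"][:2]@UX,2),"Fy",round(o["force"][:2]@UY,2),"Fz",round(o["force"][2],2),"grip",round(o["gripper_force"],2));return o
E
python3 - <<'E'
from h import *
np.set_printoptions(precision=2,suppress=True,linewidth=230)
o=stat();im=grab("wrist");np.save("im8.npy",im,allow_pickle=True);g=im["frame"].astype(float).mean(2)
W=lambda x,y,z:wproj(im,[*(S2+x*UX+y*UY),z])
for n,q in dict(plO=(.149,-.015,.083),plI=(.141,-.015,.083),pl_n=(.145,-.02,.083),mkO=(.1378,-.05,.026),mkI=(.1298,-.05,.026),mk_n=(.1338,-.056,.026),mk_f=(.1338,-.034,.026),tabO=(.096,-.015,.083),tabI=(.104,-.015,.083)).items(): print(n,W(*q).round(1))
f=cv2.resize(im["frame"],(800,600),interpolation=cv2.INTER_CUBIC)
cv2.imwrite("pics/w8.png",f[:,:,::-1])
E
```

```text
t 18.1 c 122.47 y 0.89 z 0.0565 w 60.0 inner 92.47 outer 152.47 Fx 0.14 Fy 0.18 Fz 0.07 grip 0.0
plO [196.7 239.1]
plI [212.6 239.4]
pl_n [204. 230.]
mkO [226.5 151. ]
mkI [239.  150.9]
mk_n [232.6 141.7]
mk_f [233.1 175.2]
tabO [303.6 239. ]
tabI [287.7 239.3]
```

View pics/w8.png

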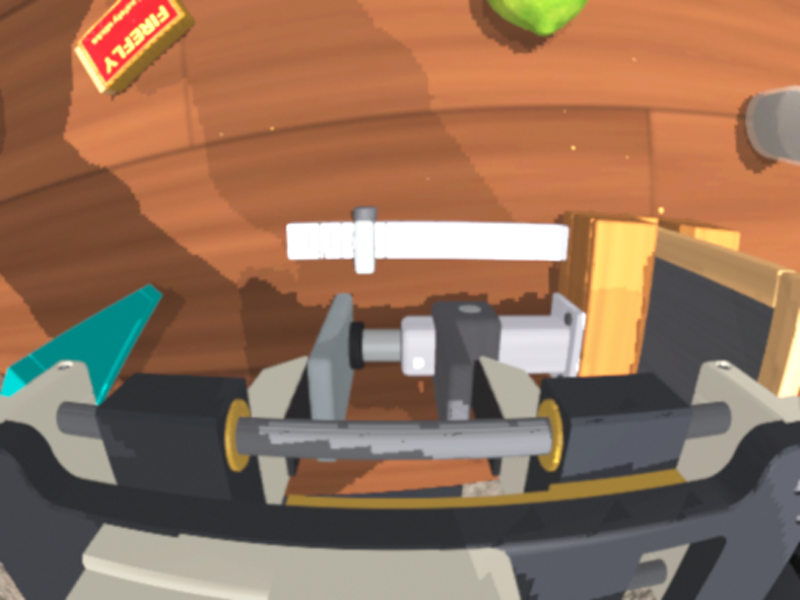

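The wrist view shows the foot plate at about (330,360), inside the left finger. The lever tab at (465,360) is inside the right finger, and the marker is at (365,240) on the bar. I'm pressing the leg in with the outer finger while the inner one stays clear of the lever.

Call:
carry_out(claw=[5.8,5.6,5.4,5.2,5.0,4.9,4.8,4.7,4.6,4.6,4.6,4.6], delta_pos=[[0,0.1,0],[0,0.1,0],[0,0.1,0],[0,0.1,0],[0,0.1,0],[0,0.07,0],[0,0.07,0],[0,0.07,0],[0,0.06,0],[0,0,0],[0,0,0],[0,0,0]], angular=[[0,0,0],[0,0,0],[0,0,0],[0,0,0],[0,0,0],[0,0,0],[0,0,0],[0,0,0],[0,0,0],[0,0,0],[0,0,0],[0,0,0]])

```text
clock: 19.35
position: [0.4488, -0.02, 0.0562]
ee_rot: [-0.162, -3.137, 0.0]
force: [-1.1, -3.8, 1.6]
width: 0.494
gripper_force: 2.0
```

```bash
cat > meas.py <<'E'
from h import *
np.set_printoptions(precision=2,suppress=True,linewidth=250)
o=stat();im=grab("wrist");np.save("imL.npy",im,allow_pickle=True);g=im["frame"].astype(float).mean(2)
W=lambda x,y,z:wproj(im,[*(S2+x*UX+y*UY),z])
for n,q in dict(plO=(.1378,-.02,.083),plI=(.1298,-.02,.083),plObot=(.1378,-.02,.03),mkO=(.1378,-.056,.026),mkI=(.1298,-.056,.026),mk_f=(.1338,-.034,.026),tabO=(.096,-.018,.083),tabI=(.104,-.018,.083)).items(): print(n,W(*q).round(1))
E
python3 - <<'E'
exec(open("meas.py").read())
for r in(136,140,168,171,174): print("mk",r,"c215",g[r,215:255].astype(int))
for r in(185,190,200,210,220,228,234,240): print("pl",r,"c190",g[r,190:250].astype(int))
E
```

```text
t 19.35 c 114.74 y 0.74 z 0.0562 w 45.38 inner 92.05 outer 137.43 Fx 3.91 Fy -0.68 Fz 1.58 grip 2.03
plO [202.9 230.5]
plI [219.2 230.7]
plObot [215.3 197.9]
mkO [214.3 142.3]
mkI [226.8 142.1]
mk_f [221.3 175.6]
tabO [288.5 234.3]
tabI [272.2 234.4]
mk 136 c215 [108 124 138 151 162 170 174 170 165 160 154 147 136 123 111 109 110 110 111 110 112 111 111 112 111 111 111 111 113 112 112 112 112 112 112 112 113 113 113 112]
mk 140 c215 [113 132 148 157 163 166 167 166 163 158 148 138 131 118 113 116 119 119 119 119 120 119 119 119 118 120 120 121 120 120 120 120 119 120 120 121 121 120 120 120]
mk 168 c215 [193 241 252 254 254 254 254 254 254 254 253 249 213 158 130 115 110 110 110 110 110 111 111 111 111 111 112 111 111 112 112 112 111 112 112 112 112 112 111 112]
mk 171 c215 [183 238 252 254 254 254 254 254 254 254 253 248 211 148 118 111 110 110 110 111 111 110 110 111 111 110 111 112 110 110 110 111 111 110 111 111 111 112 111 111]
mk 174 c215 [136 188 227 238 240 241 241 240 239 238 236 227 176 126 112 110 110 110 110 110 111 111 110 111 111 111 111 112 111 111 111 111 112 112 111 
[... 1352 characters left out ...]
 91 103 115 127 132 126 127 128 128 128 128 128 128 127 127 126 125 125 124 124 124 125 125 124 124 125 119  92  60  45  43  44  44  45  48  60 106 151 166 170 169 167 156 147 181 207 218 224]
pl 234 c190 [162 167 172 175 175 176 177 177 176 176 176 176 176 174 167 154 151 155 158 159 161 161 161 162 163 163 163 161 157 152 140 129 125 124 124 124 125 123 123 110  79  48  40  40  40  39  40  40  45  59  66  68  68  69  78 117 174 203 215 222]
pl 240 c190 [176 176 177 177 176 176 177 176 176 176 176 176 176 174 164 146 146 151 157 160 161 163 163 164 165 165 164 163 159 153 143 130 124 123 124 123 125 125 124 125 123 108  89  77  74  73  73  74  73  73  73  73  73  73  73  73  82 108 136 157]
```

```bash
cat >> h.py <<'E'
def onY(im,px,y):  # ray meets stand plane y -> stand x mm, z mm
    o,d=wray(im,px);k=(y-(o[:2]-S2)@UY)/(d[:2]@UY);p=o+k*d;return ((p[:2]-S2)@UX*1e3).round(2),(p[2]*1e3).round(1)
def onZ(im,px,z):
    p=wz(im,px,z)[:2]-S2;return (p@UX*1e3).round(2),(p@UY*1e3).round(1)
def half(v,c0,lo,hi,rise):
    L=(lo+hi)/2
    for k in range(len(v)-1):
        if (v[k]<L<=v[k+1]) if rise else (v[k]>=L>v[k+1]): return c0+k+(v[k]-L)/(v[k]-v[k+1])
E
python3 - <<'E'
from h import *
im=np.load("imL.npy",allow_pickle=True).item();g=im["frame"].astype(float).mean(2)
print("mkO",onZ(im,(214.95,169.5),.026),"mkI",onZ(im,(227.45,169.5),.026))
for r in range(196,224,3):
    v=g[r,200:222];c=half(v,200,v[:3].mean(),v.max(),True) if r>205 else half(g[r,208:222],208,g[r,208:211].mean(),g[r,218:222].max(),True)
    print("plO",r,round(c,2),onY(im,(c,r),-.02))
print("mk base/side near face rows",g[125:180:2,221].astype(int))
E
```

```text
mkO (np.float64(137.88), np.float64(-38.1)) mkI (np.float64(129.69), np.float64(-38.1))
plO 196 218.16 (np.float64(136.36), np.float64(25.8))
plO 199 216.64 (np.float64(136.64), np.float64(32.4))
plO 202 215.67 (np.float64(136.56), np.float64(38.6))
plO 205 214.54 (np.float64(136.59), np.float64(44.4))
plO 208 213.46 (np.float64(136.59), np.float64(49.9))
plO 211 212.47 (np.float64(136.53), np.float64(55.1))
plO 214 211.47 (np.float64(136.48), np.float64(60.0))
plO 217 210.2 (np.float64(136.59), np.float64(64.7))
plO 220 208.92 (np.float64(136.7), np.float64(69.1))
plO 223 207.84 (np.float64(136.7), np.float64(73.3))
mk base/side near face rows [116 115 113 109 118 173 173 171 181 253 255 255 255 255 255 255 254 254
 254 254 254 254 254 254 253 164 108 109]
```

```bash
python3 - <<'E'
from h import *
np.set_printoptions(precision=2,suppress=True,linewidth=250)
im=np.load("im8.npy",allow_pickle=True).item();g=im["frame"].astype(float).mean(2)
W=lambda x,y,z:wproj(im,[*(S2+x*UX+y*UY),z])
for z in(.035,.055,.07):print(W(.149,-.02,z),W(.141,-.02,z))
for r in(168,170,172):
    v=g[r,215:255];k=v.argmax();print("mk",onZ(im,(half(g[r,218:232],218,g[r,218:222].min(),254,True),r),.026),onZ(im,(half(g[r,232:250],232,110,254,False),r),.026))
for r in range(196,226,4): print(r,g[r,196:230].astype(int))
E
```

```text
[209.08 199.86] [221.46 199.86]
[204.43 210.49] [218.14 210.54]
[200.25 220.12] [215.16 220.22]
mk (np.float64(137.96), np.float64(-38.8)) (np.float64(129.73), np.float64(-38.8))
mk (np.float64(137.85), np.float64(-37.5)) (np.float64(129.78), np.float64(-37.5))
mk (np.float64(137.83), np.float64(-36.2)) (np.float64(129.87), np.float64(-36.1))
196 [ 79  79  79  79  79  79  76  72  71  76  90  96  87  75  77  97 120 134 140 141 141 142 142 144 144 145 141 138 131 111  86  75  80  96]
200 [ 71  72  73  71  71  72  72  71  71  71  71  72  77  94 119 134 141 142 144 143 143 143 145 146 145 141 138 132 122 104  82  72  70  70]
204 [ 70  69  70  70  68  69  68  69  69  69  71  82 105 127 136 140 140 140 141 141 142 142 143 142 139 133 127 123 118 106  83  69  67  67]
208 [ 66  67  66  66  66  66  66  65  67  78 103 124 136 139 140 140 141 141 142 142 142 142 140 133 127 124 119  98  64  41  36  36  35  35]
212 [ 64  63  64  65  64  64  65  70  90 117 134 140 141 141 141 141 141 142 141 142 138 130 124 123 123 124 114  81  48  39  39  38  38  38]
216 [ 67  66  67  66  67  71  88 112 130 138 139 140 139 139 139 137 134 129 125 124 123 123 123 123 123 120 105  73  49  44  42  42  41  41]
220 [ 72  72  71  73  80 101 118 124 126 126 126 126 125 125 125 125 125 125 123 122 123 123 123 123 123 120 103  73  51  46  45  44  44  43]
224 [ 75  75  82  96 115 122 124 124 124 124 124 123 124 123 123 124 123 123 122 123 123 124 123 123 123 120 104  74  49  44  44  46  45  46]
```

By vision the plate's outer face sits at 136.6 mm against the marker's 137.8 mm, so the leg is about 1 mm too far in. I'm easing out 1 mm and remeasuring.

Call:
carry_out(claw=[4.6,4.6,4.6,4.6], delta_pos=[[0,-0.05,0],[0,-0.05,0],[0,0,0],[0,0,0]], angular=[[0,0,0],[0,0,0],[0,0,0],[0,0,0]])

```text
clock: 19.8
position: [0.4487, -0.021, 0.0562]
ee_rot: [-0.162, -3.137, 0.0]
force: [-1.1, -4.0, 1.8]
width: 0.501
gripper_force: 2.0
```

```bash
cat > m2.py <<'E'
from h import *
np.set_printoptions(precision=2,suppress=True,linewidth=250)
stat();im=grab("wrist");np.save("imL.npy",im,allow_pickle=True);g=im["frame"].astype(float).mean(2)
W=lambda x,y,z:wproj(im,[*(S2+x*UX+y*UY),z])
m=[]
for r in(168,170,172):
    c=int(W(.1338,-.038,.026)[0]);L=half(g[r,c-12:c+1],c-12,110,254,True);R=half(g[r,c:c+14],c,110,254,False)
    m.append((onZ(im,(L,r),.026)[0],onZ(im,(R,r),.026)[0]))
m=np.array(m);print("marker O,I",m.mean(0),"mid",m.mean())
P=[]
for r in range(199,219,2):
    c=int(round(np.interp(r,[W(.1378,-.02,z)[1] for z in(.02,.04,.06,.08)],[W(.1378,-.02,z)[0] for z in(.02,.04,.06,.08)])))
    v=g[r,c-9:c+8];e=half(v,c-9,v[:3].mean(),v[-3:].mean(),True)
    if e:P.append(onY(im,(e,r),-.02)[0])
print("plate outer",np.array(P),"med",np.median(P),"err (+ = too far out)",np.median(P)-(m.mean()+4))
# lever tab: block-side near-edge
for z in(.05,.07): print("tab",W(.096,-.018,z),W(.104,-.018,z),W(.111,-.018,z),W(.119,-.018,z))
E
python3 m2.py
```

```text
t 19.8 c 115.72 y 0.73 z 0.0562 w 46.03 inner 92.71 outer 138.74 Fx 4.1 Fy -0.66 Fz 1.79 grip 1.99
marker O,I [137.9  129.62] mid 133.75833333333335
plate outer [137.62 137.57 137.47 137.59 137.56 137.65 137.63 137.68 137.7  137.76] med 137.625 err (+ = too far out) -0.13333333333335418
tab [283.7  211.15] [270.24 211.21] [258.4  211.25] [244.84 211.27]
tab [287.54 224.07] [272.49 224.18] [259.24 224.25] [244.05 224.27]
```

The plate is now even with the marker (error about -0.1 mm). Next I close the lever: the fingers close while the hand shifts by half as much, which keeps the outer finger still.

Call:
carry_out(claw=[4.5,4.4,4.3,4.2,4.1,4.0,3.9,3.8,3.7,3.6,3.5,3.4,3.4,3.4], delta_pos=[[0,-0.05,0],[0,-0.05,0],[0,-0.05,0],[0,-0.05,0],[0,-0.05,0],[0,-0.05,0],[0,-0.05,0],[0,-0.05,0],[0,-0.05,0],[0,-0.05,0],[0,-0.05,0],[0,-0.05,0],[0,0,0],[0,0,0]], angular=[[0,0,0],[0,0,0],[0,0,0],[0,0,0],[0,0,0],[0,0,0],[0,0,0],[0,0,0],[0,0,0],[0,0,0],[0,0,0],[0,0,0],[0,0,0],[0,0,0]])

```text
clock: 21.25
position: [0.4481, -0.027, 0.0562]
ee_rot: [-0.162, -3.137, 0.0]
force: [-0.9, -0.0, 0.6]
width: 0.365
gripper_force: 3.9
```

```bash
python3 m2.py
```

```text
t 21.25 c 121.78 y 0.72 z 0.0562 w 33.49 inner 105.03 outer 138.52 Fx 0.11 Fy -0.92 Fz 0.61 grip 3.85
marker O,I [137.96 129.72] mid 133.83833333333334
plate outer [137.67 137.64 137.73 137.74 137.68 137.79 137.75 137.88 137.88 137.87] med 137.745 err (+ = too far out) -0.09333333333333371
tab [293.75 211.06] [280.39 211.13] [268.59 211.18] [255.05 211.22]
tab [298.76 223.92] [283.84 224.07] [270.65 224.16] [255.49 224.22]
```

Call:
carry_out(claw=[3.3,3.2,3.1,3.0,2.9,2.8,2.7,2.7,2.7], delta_pos=[[0,-0.05,0],[0,-0.05,0],[0,-0.05,0],[0,-0.05,0],[0,-0.05,0],[0,-0.05,0],[0,-0.05,0],[0,0,0],[0,0,0]], angular=[[0,0,0],[0,0,0],[0,0,0],[0,0,0],[0,0,0],[0,0,0],[0,0,0],[0,0,0],[0,0,0]])

```text
clock: 22.2
position: [0.4478, -0.0305, 0.0562]
ee_rot: [-0.162, -3.137, 0.0]
force: [-1.4, -0.1, 1.8]
width: 0.294
gripper_force: 3.8
```

```bash
python3 m2.py
```

```text
t 22.2 c 125.26 y 0.73 z 0.0562 w 27.02 inner 111.75 outer 138.77 Fx 0.22 Fy -1.38 Fz 1.78 grip 3.81
marker O,I [137.72 129.81] mid 133.76333333333335
plate outer [137.79 137.77 137.76 137.85 137.78 137.85 137.82 137.95 137.95 138.01] med 137.83499999999998 err (+ = too far out) 0.07166666666662991
tab [299.58 211.01] [286.29 211.1 ] [274.53 211.16] [261.02 211.2 ]
tab [305.25 223.83] [290.43 224.  ] [277.29 224.11] [262.17 224.19]
```

Call:
carry_out(claw=[2.65,2.6,2.6,2.6], delta_pos=[[0,-0.025,0],[0,-0.025,0],[0,0,0],[0,0,0]], angular=[[0,0,0],[0,0,0],[0,0,0],[0,0,0]])

```text
clock: 22.65
position: [0.4478, -0.0304, 0.0562]
ee_rot: [0.162, 3.137, 0.001]
force: [-0.1, 3.4, -1.1]
width: 0.281
gripper_force: 5.7
```

```bash
python3 m2.py
```

```text
t 22.65 c 125.17 y 0.76 z 0.0562 w 25.75 inner 112.29 outer 138.05 Fx -3.36 Fy -0.41 Fz -1.06 grip 5.74
marker O,I [137.77 129.82] mid 133.795
plate outer [137.16 137.17 137.26 137.21 137.18 137.27 137.27 137.39 137.34 137.4 ] med 137.265 err (+ = too far out) -0.5300000000000011
tab [299.42 211.01] [286.13 211.09] [274.38 211.15] [260.86 211.19]
tab [305.1  223.83] [290.28 224.  ] [277.15 224.1 ] [262.02 224.18]
```

The lever is on its stop (Fx dropped to -3.4 N) and the leg went in 0.5 mm with it. I'm widening slightly while keeping the push on the stop.

Call:
carry_out(claw=[2.66,2.66,2.66,2.66], delta_pos=[[0,-0.03,0],[0,0,0],[0,0,0],[0,0,0]], angular=[[0,0,0],[0,0,0],[0,0,0],[0,0,0]])

```text
clock: 23.1
position: [0.4477, -0.0307, 0.0562]
ee_rot: [0.162, 3.137, 0.001]
force: [-0.2, 5.6, -0.8]
width: 0.291
gripper_force: 6.5
```

```bash
python3 m2.py; python3 - <<'E'
from h import *
np.set_printoptions(linewidth=250)
im=np.load("imL.npy",allow_pickle=True).item();g=im["frame"].astype(int).mean(2).astype(int)
for r in(206,211,217): print(r,"c250",g[r,250:310])
E
```

```text
t 23.1 c 125.53 y 0.73 z 0.0562 w 26.7 inner 112.18 outer 138.88 Fx -5.56 Fy -0.76 Fz -0.75 grip 6.51
marker O,I [137.87 129.74] mid 133.80499999999998
plate outer [137.78 137.87 137.84 137.87 137.87 137.81 137.92 137.97 138.06 138.  ] med 137.87 err (+ = too far out) 0.06500000000002615
tab [300.02 210.99] [286.73 211.08] [274.99 211.13] [261.47 211.18]
tab [305.76 223.81] [290.95 223.98] [277.83 224.09] [262.7  224.17]
206 c250 [ 45  48  55  63  65  65  66  66  66  70  73  75  75  76  76  77  76  77  77  78  76  76  80  85  89  90  91  91  91  91  91  91  92  92  92  92  91  91  91  90  92  91  92  93  93  93  93  93  92  92  93  99 126 159 177 181 181 182 181 181]
211 c250 [ 36  42  64  97 107 108 108 108 109 103  85  75  75  76  76  77  76  75  77  77  76  76  76  78  88  98 100 101 100 100 101 101 100 101 102 102 101 100  99  99 100 100  99 100 101 102 102 102 102 101  99  99 119 164 197 204 205 205 205 205]
217 c250 [ 41  50  95 149 166 167 168 168 167 156 117  83  74  75  75  75  76  76  76  76  77  76  76  77  79  86  96  99  99 100 100 100  99 100 101 100 101 100 100  99  99  99  99 100 101 102 101 101 101 100  99 107 151 207 230 234 234 234 234 235]
```

Call:
carry_out(claw=[2.66,2.66,2.66,2.66,2.66], delta_pos=[[0,0,0],[0,0,0],[0,0,0],[0,0,0],[0,0,0]], angular=[[0,0,0],[0,0,0],[0,0,0],[0,0,0],[0,0,0]])

```text
clock: 23.65
position: [0.4477, -0.0308, 0.0562]
ee_rot: [0.162, 3.137, 0.001]
force: [-0.4, 5.0, -1.6]
width: 0.289
gripper_force: 6.5
```

```bash
python3 m2.py | head -4; python3 - <<'E'
from h import *
for n in("scene","side"):
    im=grab(n)
    for l,z in(("board",.012),("salt_shaker",0),("tumbler",0),("brown_sauce",0)):
        print(n,l,[(at_z(im,d["centre"],z)[:2].round(3),round(d["conf"],2)) for d in arm.place_of(l,im)[:2]])
E
```

```text
t 23.65 c 125.54 y 0.75 z 0.0562 w 26.56 inner 112.26 outer 138.82 Fx -4.95 Fy -0.92 Fz -1.56 grip 6.51
marker O,I [137.87 129.74] mid 133.80499999999998
plate outer [137.8  137.9  137.83 137.88 137.86 137.82 137.93 137.99 138.06 138.  ] med 137.89 err (+ = too far out) 0.08500000000000796
tab [300.02 210.99] [286.73 211.08] [274.99 211.13] [261.47 211.18]
scene board [(array([0.459, 0.101]), 0.95), (array([ 0.448, -0.179]), 0.67)]
scene salt_shaker [(array([0.345, 0.198]), 0.9)]
scene tumbler []
scene brown_sauce [(array([ 0.474, -0.311]), 0.57)]
side board [(array([0.454, 0.088]), 0.94)]
side salt_shaker [(array([0.339, 0.208]), 0.57), (array([ 0.479, -0.088]), 0.52)]
side tumbler [(array([ 0.284, -0.268]), 0.69), (array([ 0.413, -0.064]), 0.42)]
side brown_sauce [(array([ 0.49 , -0.325]), 0.57)]
```

The pose is stable, the board is in its slot, and the bystanders are where they started. I'm handing in.

```bash
python3 -c "
from cell import arm
print(arm.sign_off())"
```

```text
the job is handed in; nothing more can be done
None
```

I handed the job in at about 24 s: the board is seated in the stand's slot and released, and the gripper is still holding the leg even with the marker (within about 0.1–0.2 mm by the wrist camera) with the lever against its closed stop.

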